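# Sweep the eyelets into the orange tray

## Task

Sweep the three brass eyelets across the black sorting board with the tips of the fingers, over its open edge and into the orange tray. Only push them along: do not lift or carry them, and let none drop into the grey tray. Leave the thread spool standing where it is on the board, and leave the other things on the table alone.

Things in the scene. Friction and masses are not known exactly. Their poses are not given: they have to be found in the camera images.
- board: Sorting board with a black rubber top, fixed to the table, 240 (its x) x 200 (its y) x 30 mm high; flat top 30 mm above the table. Origin at the centre of its underside, z up; turned by up to 0.25 rad about z. An aluminium rim 6 mm thick rises 10 mm above the top along its two edges at x = -120 and +120 mm; the edges at y = -100 and +100 mm are open, each with a tray beyond it.
- tray_orange: The target: orange open tray, fixed to the table, 240 (its x) x 83 (its y) x 28 mm high, walls and floor about 4 mm thick. Origin at the centre of its underside, axes parallel to the board's. It stands against one of the board's two open edges (1 mm gap), its centre 142.5 mm from the board's centre along the board's y, on the +y or the -y side (this changes from start to start); its rim is 2 mm below the board's top. Empty at the start.
- tray_grey: Not to be used: grey open tray, fixed to the table, 240 (its x) x 83 (its y) x 28 mm high, walls and floor about 4 mm thick. Origin at the centre of its underside, axes parallel to the board's. It stands against one of the board's two open edges (1 mm gap), its centre 142.5 mm from the board's centre along the board's y, on the +y or the -y side (this changes from start to start); its rim is 2 mm below the board's top. Empty.
- eyelet1: Loose brass eyelet (thick flat ring, 30 mm outside, 16 mm hole, 10 mm thick, about 35 g), lying flat on the board at the start. Origin at the centre of its underside, z along its axis. All three are alike.
- eyelet2: Loose brass eyelet (thick flat ring, 30 mm outside, 16 mm hole, 10 mm thick, about 35 g), lying flat on the board at the start. Origin at the centre of its underside, z along its axis. All three are alike.
- eyelet3: Loose brass eyelet (thick flat ring, 30 mm outside, 16 mm hole, 10 mm thick, about 35 g), lying flat on the board at the start. Origin at the centre of its underside, z along its axis. All three are alike.
- spool: Small spool of blue thread with white flanges, 28 mm across, 38 mm tall, 50 g, loose, standing on the board among the eyelets (it and the eyelets lie in four lanes along the board's y, about 55 mm apart in the board's x). Origin at the centre of its underside. To be left alone.
- ink_bottle: White ink bottle with a red cap, 44 mm across, 100 mm tall, loose, standing on the table to the left (+y) of the trays. Origin at the centre of its underside. To be left alone.
- setting_die: Steel eyelet-setting die, a turned pin on a foot 36 mm across, 80 mm tall, loose, standing on the table to the left (+y) of the trays. Origin at the centre of its underside. To be left alone.
- tape_roll: Yellow roll of tape lying flat, 90 mm across, 24 mm high, loose, on the table to the right (-y) of the trays. Origin at the centre of its underside. To be left alone.

How it is judged:
At the end, for the whole second after the job is handed in: All three eyelets lie at rest inside the orange tray (centre of the underside within its inner walls and less than 26 mm above the tray's underside), and the spool, ink bottle, setting die and tape roll stand within 15 mm of where they were, tipped less than 0.2 rad (x of eyelet1 in the frame of tray_orange between -0.116 and 0.116 m and y of eyelet1 in the frame of tray_orange between -0.0375 and 0.0375 m and z of each of eyelet1, eyelet2, eyelet3 in the frame of tray_orange below 0.026 m and linear speed of each of eyelet1, eyelet2, eyelet3 below 0.02 m/s and x of eyelet2 in the frame of tray_orange between -0.116 and 0.116 m and y of eyelet2 in the frame of tray_orange between -0.0375 and 0.0375 m and x of eyelet3 in the frame of tray_orange between -0.116 and 0.116 m and y of eyelet3 in the frame of tray_orange between -0.0375 and 0.0375 m and distance of each of spool, ink_bottle, setting_die, tape_roll from where it was at the start of the episode below 0.015 m and angle between each of spool, ink_bottle, setting_die, tape_roll's own z axis and vertical below 0.2 rad); the robot touches nothing.
It fails at once if an eyelet is lifted: its underside's centre rises more than 15 mm above the board's top (z of any of eyelet1, eyelet2, eyelet3 in the frame of board above 0.045 m).
It fails at once if an eyelet goes into the grey tray ((y of eyelet1 in the frame of tray_grey between -0.0375 and 0.0375 m and z of eyelet1 in the frame of tray_grey below 0.024 m) or (y of eyelet2 in the frame of tray_grey between -0.0375 and 0.0375 m and z of eyelet2 in the frame of tray_grey below 0.024 m) or (y of eyelet3 in the frame of tray_grey between -0.0375 and 0.0375 m and z of eyelet3 in the frame of tray_grey below 0.024 m)).
It fails at once if a bystander (thread spool, ink bottle, setting die, tape roll) is shifted more than 15 mm or tipped more than 0.2 rad (distance of any of spool, ink_bottle, setting_die, tape_roll from where it was at the start of the episode above 0.015 m or angle between any of spool, ink_bottle, setting_die, tape_roll's own z axis and vertical above 0.2 rad).
It also fails if it takes over 48 s, if anything falls off the work surface, if the arm or the gripper's body presses on something with over 40 N, if the wrist force passes 120 N, or if a joint passes its speed limit or range.

## Robot

A 6-joint arm with a two-finger parallel gripper is mounted at the origin on the work surface. World frame = base frame: x ahead of the robot, y to its left, z up, the work surface at z = 0. Lengths are in m, angles in rad, forces in N, time in s.
With the tool pointing down it reaches from about 0.325 to 0.85 m from the base axis. Payload 4.4 kg.
Tool frame: the origin (TCP) lies midway between the tips of the shut fingers; the grasp point (between the pads) lies 19 mm behind it; z points along the fingers, y is the direction in which the jaws open and shut (so a half turn about z gives the same grasp; the last joint's range is limited). The gripper opens to 94 mm and grips with 3 to 60 N. Pads are 16 mm wide; open, the fingers measure 119 mm over their backs; the gripper's body (75 mm by 177 mm) begins 78 mm behind the grasp point.
Start: joints at [1.163, 0.207, 1.542, -0, 1.393, -0.15], TCP at [0.146, 0.556, 0.166] pointing down, gripper open.
Joint ranges: [-2.73, 2.73], [-0.86, 2.22], [0.23, 2.46], [-1.11, 4.25], [0.08, 2.63], [-2.82, 2.82]. Speed limits (rad/s): [2.79, 2.79, 3.14, 3.14, 3.14, 3.14].

## Interface

Orientations are given as a 3x3 rotation matrix whose columns are the frame's x, y, z axes.
In Python, from cell import get_obs, snapshot, ticket gives the robot as it stands.
- The arm moves only by the shell command python3 -m jog 'ROWS' [OPENING] [FORCE]. ROWS is JSON, a list of rows, each a list of 2 entries, a list of its own where there are three numbers: the shift along the tool's x, y, z in units of 40 mm (1.0 is 40 mm), then the turn, a rotation vector about the tool's x, y, z in units of 5 degrees (1.0 is 5 degrees). A call has 1 to 12 rows; each row shifts and turns the commanded pose from where the row before left it, along the tool's axes as they then stand; what a row does not reach is not made up. A row lasts 1/12 s, in which the tool goes at most 41.7 mm and 7.16 degrees, less where a joint would pass 70% of its speed; a pose out of reach is approached as far as the arm can. A call is refused whole if a number of a shift passes 1 or a number of a turn 1, either way. A call with a gripper value outside its range is refused whole. OPENING is the opening in per cent of the stroke, from 0 (shut) to 100 (fully open), set as the call begins (- or left out, the last holds). The fingers move at their own pace and stop on an object; FORCE is the grip in N (left out, the last holds). Time passes only in rows, so rows that do not move let the fingers close. It gives the time, the measured TCP pose, the force and the opening at its end, in the units of the state.
- get_obs(): the state, without advancing time (a new reading comes with each control period).
- snapshot(name): name is "side" or "top"; returns a dict with "pixels" (384x512x3 uint8, blue, green, red), "fx", "fy", "cx", "cy" (pixels), "R" (3x3) and "t" (3): a world point X has camera coordinates R X + t. Camera axes: x right, y down, z forward; pixel columns grow to the right and rows downward; lengths in m; the calibration is good to about 2 mm. A picture is of the moment at which its call begins. There is no depth.
- ticket.job_done(): hands the job in, once; it reports no verdict.
The state is a dict: "t": time; "joint_positions": joint angles; "joint_vel": joint speeds; "joint_torque": joint torques, N m; "ee_pos": TCP position; "tcp_rot": TCP orientation; "ft_force": force on the tool from outside, world axes, zero at the start; "torque": the same for the moment, N m; "gripper_width": finger opening in m.
Only numpy, scipy, OpenCV 4.12 (cv2) and the standard library are available. Lean on these libraries where they do the work, as an engineer would, in place of code of your own. Each camera call takes 0.05 s, during which the arm holds its last target.

## Working session

There is one attempt and no reset: what is moved stays moved. The work goes in short steps, Python scripts to look and compute and a shell command to move; the robot and the scene stay as the last step left them, time stands still between calls to the robot, and variables do not carry over. Pictures are saved under pics/ and viewed, and the job is handed in when it is done.

```bash
ls; mkdir -p pics; python3 - <<'E'
from cell import get_obs, snapshot
import cv2
for n in ("top","side"):
    s=snapshot(n); cv2.imwrite(f"pics/{n}0.png",s["pixels"])
    print(n,s["fx"],s["fy"],s["cx"],s["cy"],s["R"],s["t"])
o=get_obs(); print(o["t"],o["ee_pos"],o["tcp_rot"],o["gripper_width"])
E
```

```text
pics
top 386.5629828955711 386.5629828955711 246.63827598859822 189.50021300163993 [[ 0.02847015 -0.99957767  0.00582518]
 [-0.99119262 -0.02898436 -0.12921723]
 [ 0.1293315  -0.00209504 -0.9915992 ]] [-0.03081019  0.57174654  0.98777043]
side 469.45639655098506 469.45639655098506 259.98720142712097 186.26181837471287 [[-0.94815303 -0.31743162  0.01558849]
 [-0.25143131  0.71920549 -0.64770808]
 [ 0.1943917  -0.61804581 -0.76172911]] [0.54569155 0.21688112 1.30015297]
0.1 [0.14573856 0.55539778 0.16482855] [[-9.67208326e-01  2.53983176e-01 -7.74524878e-04]
 [ 2.53984209e-01  9.67206559e-01 -1.86910489e-03]
 [ 2.74404346e-04 -2.00453090e-03 -9.99997953e-01]] 0.09431208169920059
```

View pics/top0.png

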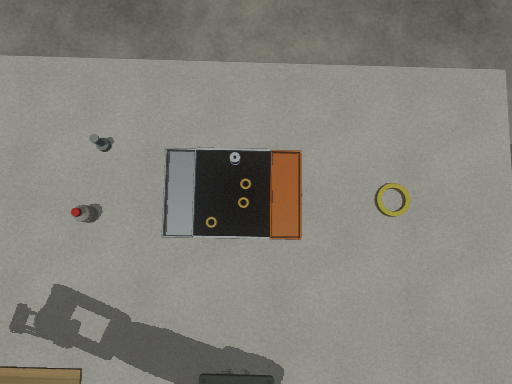

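View pics/side0.png

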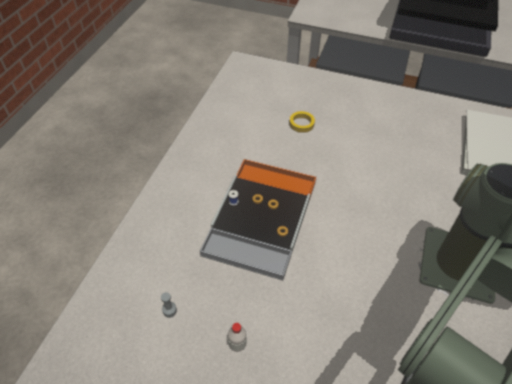

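The top view shows the board at about cols 194–270 and rows 150–238. Orange is to its right (−y) and grey to its left. The eyelets are near (245,184), (243,202) and (211,222), and the spool is at (235,157). I'll enlarge it.

```bash
python3 - <<'E'
import cv2
a=cv2.imread("pics/top0.png")[140:245,155:310]
cv2.imwrite("pics/top0c.png",cv2.resize(a,None,fx=5,fy=5,interpolation=cv2.INTER_CUBIC))
E
```

```text
(no output)
```

View pics/top0c.png

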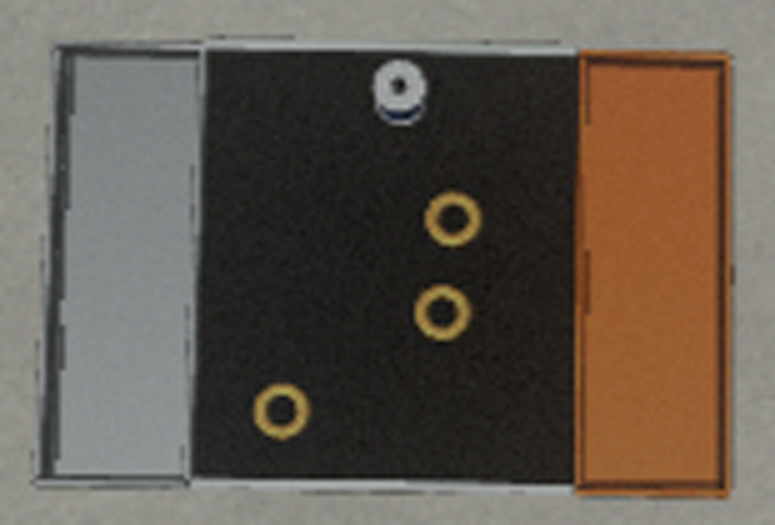

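```bash
cat > h.py <<'E'
import numpy as np
def ray(s,u,v,z):
    d=np.array([(u-s["cx"])/s["fx"],(v-s["cy"])/s["fy"],1.])
    R=np.array(s["R"]);t=np.array(s["t"]);c=-R.T@t;d=R.T@d
    return c+d*(z-c[2])/d[2]
E
python3 - <<'E'
from h import *; from cell import snapshot
s=snapshot("top")
P={"gridL":(205,52,.03),"orL":(579,52,.03),"orR":(576,485,.03),"gR":(191,483,.03),"e1":(453,219,.04),"e2":(443,312,.04),"e3":(281,410,.04),"spool":(400,86,.068),"tOfar":(731,53,.028),"tOnear":(729,495,.028),"tOin":(580,53,.028),"tGfar":(57,46,.028),"tGnear":(37,487,.028)}
W={k:ray(s,155+(u+.5)/5-.5,140+(v+.5)/5-.5,z) for k,(u,v,z) in P.items()}
for k,w in W.items(): print(k,w.round(4))
c=(W["tOfar"]+W["tOnear"]+W["tGfar"]+W["tGnear"])/4
yv=(W["tGfar"]+W["tGnear"]-W["tOfar"]-W["tOnear"])[:2]; print(np.linalg.norm(yv)/2)
a=np.arctan2(-yv[0],yv[1]); xv=(W["tGfar"]-W["tGnear"]+W["tOfar"]-W["tOnear"])[:2];print(np.linalg.norm(xv)/2,"yaw",a,np.arctan2(xv[1],xv[0]),"c",c)
a=np.arctan2(xv[1],xv[0])*.45+a*.55
R=np.array([[np.cos(a),-np.sin(a)],[np.sin(a),np.cos(a)]])
for k,w in W.items(): print(k,(R.T@(w-c)[:2]).round(4))
E
```

```text
gridL [0.677  0.1267 0.03  ]
orL [ 0.683  -0.0756  0.03  ]
orR [ 0.4503 -0.0788  0.03  ]
gR [0.4455 0.1235 0.03  ]
e1 [ 0.5882 -0.01    0.04  ]
e2 [ 0.5386 -0.0062  0.04  ]
e3 [0.4847 0.077  0.04  ]
spool [0.6531 0.0195 0.068 ]
tOfar [ 0.6854 -0.1582  0.028 ]
tOnear [ 0.4474 -0.1596  0.028 ]
tOin [ 0.6829 -0.0762  0.028 ]
tGfar [0.6784 0.2072 0.028 ]
tGnear [0.4412 0.2046 0.028 ]
0.3648480959070413
0.23762390530889552 yaw 0.018136522439347717 0.008508825131369935 c [0.56307224 0.02351436 0.028     ]
gridL [0.1153 0.1016]
orL [ 0.1186 -0.1007]
orR [-0.1142 -0.1007]
gR [-0.1161  0.1016]
e1 [ 0.0247 -0.0339]
e2 [-0.0249 -0.0294]
e3 [-0.0776  0.0545]
spool [ 0.09   -0.0053]
tOfar [ 0.1198 -0.1834]
tOnear [-0.1182 -0.1815]
tOin [ 0.1185 -0.1014]
tGfar [0.1178 0.1821]
tGnear [-0.1194  0.1827]
```

Orange is on the −y side and the board's yaw is only about 0.014 rad. I'll turn the tool so the jaws lie along the board's x, which puts tool x along board +y. The jaws will be about 18 mm apart, so the two fingertips cup a ring.

```bash
python3 -m jog '[[[0,0,0],[0,0,1]],[[0,0,0],[0,0,1]],[[0,0,0],[0,0,1]],[[0,0,0],[0,0,1]],[[0,0,0],[0,0,1]],[[0,0,0],[0,0,1]],[[0,0,0],[0,0,1]],[[0,0,0],[0,0,1]],[[0,0,0],[0,0,1]],[[0,0,0],[0,0,1]],[[0,0,0],[0,0,1]],[[0,0,0],[0,0,1]]]' 19; python3 -m jog '[[[0,0,0],[0,0,1]],[[0,0,0],[0,0,1]],[[0,0,0],[0,0,0.9]],[[0,0,0],[0,0,0]]]'
cat >> h.py <<'E'
C=np.array([0.5631,0.0235]);A=0.0136
Rb=np.array([[np.cos(A),-np.sin(A)],[np.sin(A),np.cos(A)]])
def goto(bx,by,z):
    from cell import get_obs
    o=get_obs(); p=np.array(o["ee_pos"]);R=np.array(o["tcp_rot"])
    w=np.r_[C+Rb@[bx,by],z]
    print("t",o["t"],"board now",(Rb.T@(p[:2]-C)).round(4),p[2].round(4),"yaw tool x",np.degrees(np.arctan2(R[1,0],R[0,0])).round(2),"R z",R[:,2].round(3),"w",o["gripper_width"],"F",np.round(o["ft_force"],1))
    print("units tool", (R.T@(w-p)/.04).round(2))
E
python3 -c "
from h import *
goto(-.0776,.092,.166)"
```

```text
t: 1.15
ee_pos: [0.1459, 0.5558, 0.1653]
tcp_rot: [[-0.26, 0.966, -0.0], [0.966, 0.26, -0.001], [-0.001, -0.001, -1.0]]
ft_force: [-1.3, 1.1, 0.2]
gripper_width: 0.019
t: 1.48
ee_pos: [0.1459, 0.5558, 0.1654]
tcp_rot: [[-0.012, 1.0, -0.0], [1.0, 0.012, -0.001], [-0.001, -0.0, -1.0]]
ft_force: [-0.0, -0.1, -1.0]
gripper_width: 0.0178
t 1.4833 board now [-0.4099  0.5379] 0.1654 yaw tool x 90.72 R z [-0.    -0.001 -1.   ] w 0.017848828200086684 F [-0.  -0.1 -1. ]
units tool [-1.114e+01  8.320e+00 -1.000e-02]
```

```bash
python3 -m jog '[[[-0.7,0.52,0],[0,0,0]],[[-0.7,0.52,0],[0,0,0]],[[-0.7,0.52,0],[0,0,0]],[[-0.7,0.52,0],[0,0,0]],[[-0.7,0.52,0],[0,0,0]],[[-0.7,0.52,0],[0,0,0]],[[-0.7,0.52,0],[0,0,0]],[[-0.7,0.52,0],[0,0,0]],[[-0.7,0.52,0],[0,0,0]],[[-0.7,0.52,0],[0,0,0]],[[-0.7,0.52,0],[0,0,0]],[[-0.7,0.52,0],[0,0,0]]]'; python3 -m jog '[[[-0.7,0.52,0],[0,0,0]],[[-0.7,0.52,0],[0,0,0]],[[-0.7,0.52,0],[0,0,0]],[[-0.64,0.52,0],[0,0,0]],[[0,0,0],[0,0,0]],[[0,0,0],[0,0,0]]]'
python3 -c "
from h import *
goto(-.0776,.092,.034)"
```

```text
t: 2.48
ee_pos: [0.4008, 0.2221, 0.1659]
tcp_rot: [[-0.016, 1.0, 0.0], [1.0, 0.016, 0.0], [0.0, 0.0, -1.0]]
ft_force: [1.4, 0.9, -0.2]
gripper_width: 0.0175
t: 2.98
ee_pos: [0.4854, 0.1139, 0.1655]
tcp_rot: [[-0.012, 1.0, -0.001], [1.0, 0.012, 0.0], [0.0, -0.001, -1.0]]
ft_force: [0.2, 0.2, 0.8]
gripper_width: 0.0177
t 2.9833 board now [-0.0764  0.0914] 0.1655 yaw tool x 90.69 R z [-0.001  0.    -1.   ] w 0.017747916796551678 F [0.2 0.2 0.8]
units tool [ 0.01 -0.03  3.29]
```

Next I go down to about 45 mm, still above the ring tops, and check the picture before lowering fully.

```bash
python3 -m jog '[[[0,0,0.6],[0,0,0]],[[0,0,0.6],[0,0,0]],[[0,-0.03,0.6],[0,0,0]],[[0,0,0.6],[0,0,0]],[[0,0,0.6],[0,0,0]],[[0,0,0],[0,0,0]],[[0,0,0],[0,0,0]]]'
python3 - <<'E'
from h import *
goto(-.0776,.092,.034)
from cell import snapshot; import cv2
for n,(r0,r1,c0,c1) in {"top":(140,245,155,310),"side":(150,290,190,330)}.items():
    cv2.imwrite(f"pics/{n}1.png",cv2.resize(snapshot(n)["pixels"][r0:r1,c0:c1],None,fx=4,fy=4,interpolation=cv2.INTER_CUBIC))
E
```

```text
t: 3.57
ee_pos: [0.4814, 0.1161, 0.0448]
tcp_rot: [[-0.016, 1.0, -0.004], [1.0, 0.016, 0.0], [0.0, -0.004, -1.0]]
ft_force: [0.6, 0.1, 0.5]
gripper_width: 0.018
t 3.5667 board now [-0.0804  0.0937] 0.0448 yaw tool x 90.92 R z [-0.004  0.    -1.   ] w 0.017968108980658412 F [0.6 0.1 0.5]
units tool [-0.04  0.07  0.27]
```

View pics/top1.png

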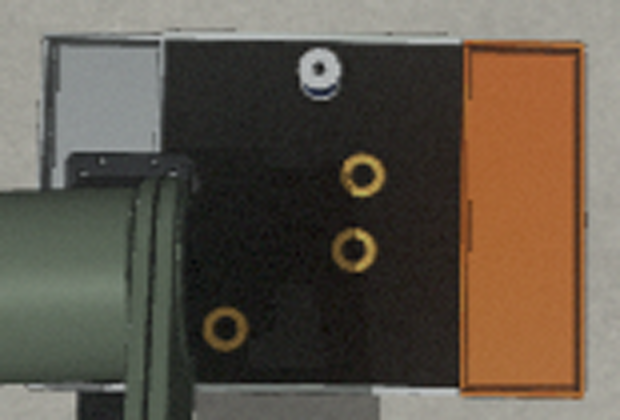

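View pics/side1.png

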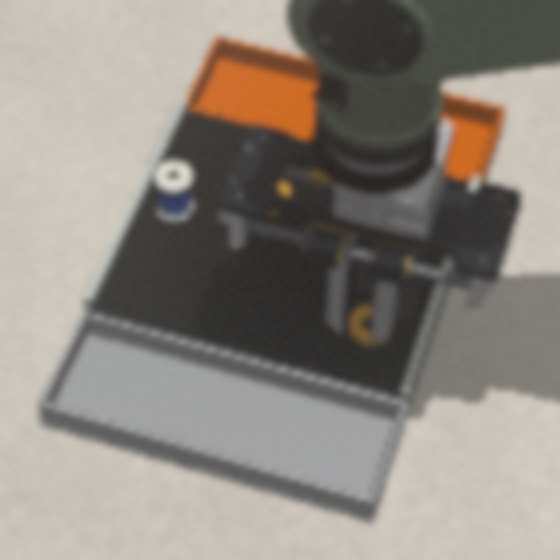

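```bash
python3 - <<'E'
from h import *
from cell import snapshot,get_obs
import cv2
s=snapshot("side");o=get_obs();p=np.array(o["ee_pos"]);R=np.array(o["tcp_rot"])
def pr(X): 
    c=np.array(s["R"])@X+np.array(s["t"]); return ((s["fx"]*c[0]/c[2]+s["cx"]-190)*4, (s["fy"]*c[1]/c[2]+s["cy"]-150)*4)
print("cam",-np.array(s["R"]).T@np.array(s["t"]))
for d in ([0,0,0],[8,9,0],[8,-9,0],[8,21,0],[8,-21,0],[-8,9,0],[0,0,-60]): print(d,np.round(pr(p+R@(np.array(d)/1000.))))
for n,x in dict(e3=[-.0776,.0545],e1=[.0247,-.0339],c1=[.12,.1],c2=[-.12,.1],c3=[.12,-.1],c4=[-.12,-.1]).items():
    print(n,np.round(pr(np.r_[C+Rb@x,.035 if n[0]=='e' else .03])))
E
```

```text
cam [0.31919086 0.82079176 1.12233351]
[0, 0, 0] [352. 360.]
[8, 9, 0] [336. 366.]
[8, -9, 0] [362. 373.]
[8, 21, 0] [320. 361.]
[8, -21, 0] [379. 377.]
[-8, 9, 0] [343. 347.]
[0, 0, -60] [357. 309.]
e3 [368. 327.]
e1 [269. 198.]
c1 [ 83. 309.]
c2 [409. 399.]
c3 [178. 108.]
c4 [479. 184.]
```

```bash
python3 - <<'E'
from h import *
from cell import snapshot,get_obs
import cv2
goto(-.0776,.092,.034)
s=snapshot("side");o=get_obs();p=np.array(o["ee_pos"]);R=np.array(o["tcp_rot"])
a=s["pixels"][205:255,245:315]
a=(255*(a/255.)**.5).astype(np.uint8)
a=cv2.resize(a,None,fx=10,fy=10,interpolation=cv2.INTER_CUBIC)
def pr(X): 
    c=np.array(s["R"])@X+np.array(s["t"]); return (int((s["fx"]*c[0]/c[2]+s["cx"]-245+.5)*10), int((s["fy"]*c[1]/c[2]+s["cy"]-205+.5)*10))
cv2.circle(a,pr(p),4,(0,0,255),-1)
for y in (9,21.5,-9,-21.5): cv2.circle(a,pr(p+R@[.008,y/1000,0]),3,(0,255,0),-1)
cv2.imwrite("pics/side2.png",a)
E
```

```text
t 3.7167 board now [-0.0766  0.0933] 0.0478 yaw tool x 90.85 R z [ 0.003  0.    -1.   ] w 0.017626416702207725 F [ 0.1 -0.1 -0.1]
units tool [-0.03 -0.03  0.34]
```

View pics/side2.png

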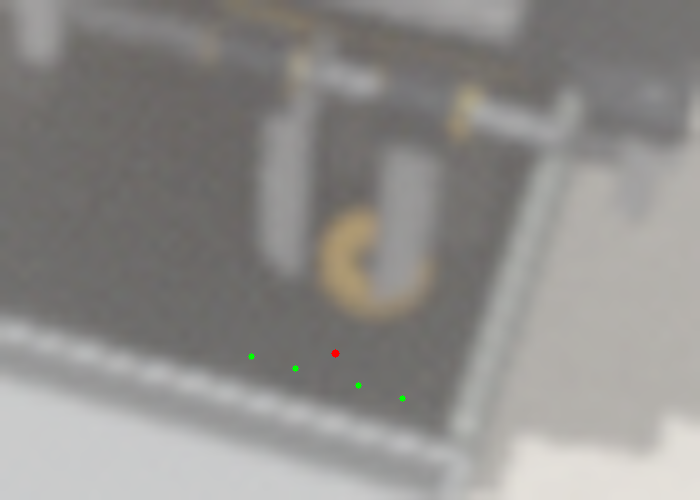

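```bash
python3 - <<'E'
from h import *
from cell import snapshot,get_obs
import cv2
o=get_obs();p=np.array(o["ee_pos"]);R=np.array(o["tcp_rot"])
for n,(r0,c0,h,w) in dict(top=(130,140,120,190),side=(140,190,140,180)).items():
    s=snapshot(n); k=4
    a=s["pixels"][r0:r0+h,c0:c0+w]; a=(255*(a/255.)**.5).astype(np.uint8)
    a=cv2.resize(a,None,fx=k,fy=k,interpolation=cv2.INTER_CUBIC)
    def pr(X):
        c=np.array(s["R"])@X+np.array(s["t"]); return (int((s["fx"]*c[0]/c[2]+s["cx"]-c0+.5)*k), int((s["fy"]*c[1]/c[2]+s["cy"]-r0+.5)*k))
    cv2.circle(a,pr(p),4,(0,0,255),-1)
    for z in (.097,.2):
        q=[pr(p+R@[x,y,-z]) for x,y in ((.0375,.0885),(.0375,-.0885),(-.0375,-.0885),(-.0375,.0885))]
        cv2.polylines(a,[np.array(q)],True,(0,255,0) if z<.1 else (255,0,0),1)
    cv2.imwrite(f"pics/{n}3.png",a)
E
```

```text
(no output)
```

View pics/top3.png

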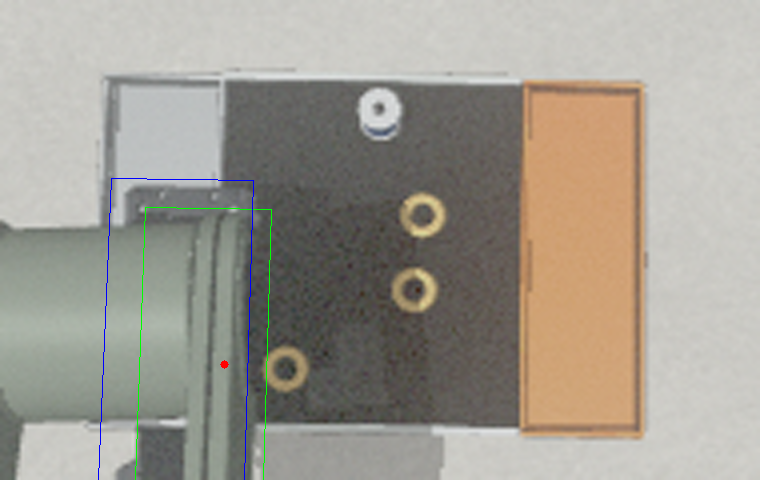

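View pics/side3.png

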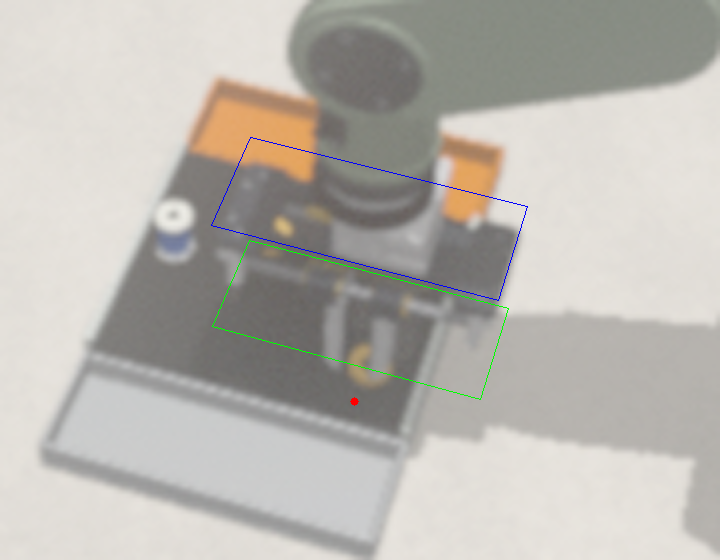

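```bash
python3 - <<'E'
from h import *
from cell import snapshot,get_obs
import cv2
o=get_obs();p=np.array(o["ee_pos"]);R=np.array(o["tcp_rot"]);print(p)
T=snapshot("top");S=snapshot("side")
for n,s,(r0,c0,h,w) in (("top",T,(165,155,40,70)),("side",S,(170,235,60,95))):
    a=s["pixels"][r0:r0+h,c0:c0+w]; a=(255*(a/255.)**.4).astype(np.uint8)
    cv2.imwrite(f"pics/{n}4.png",cv2.resize(a,None,fx=8,fy=8,interpolation=cv2.INTER_CUBIC))
E
```

```text
[0.48519327 0.11537699 0.04754597]
```

View pics/top4.png

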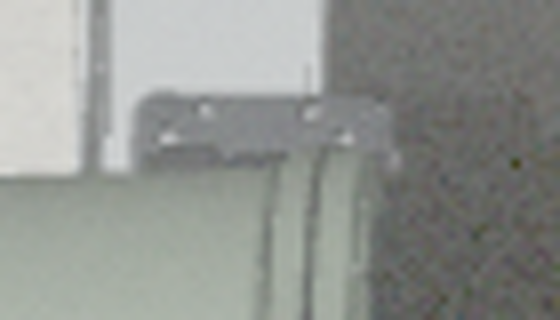

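View pics/side4.png

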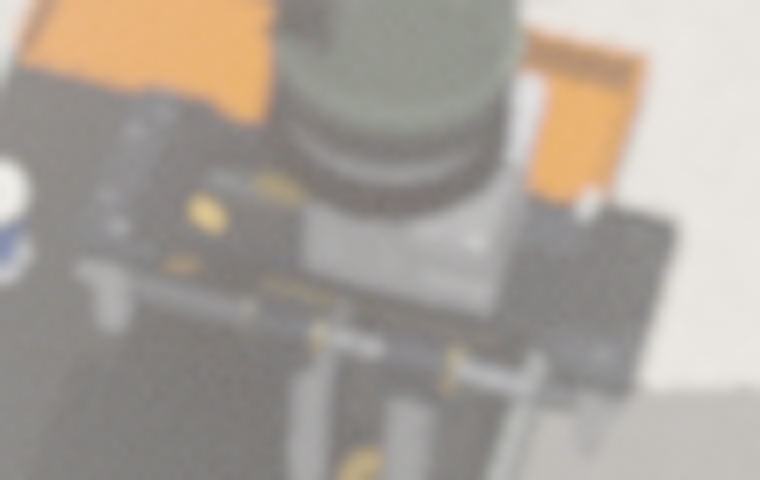

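```bash
python3 - <<'E'
from h import *
from cell import snapshot,get_obs
import cv2
o=get_obs();p=np.array(o["ee_pos"]);R=np.array(o["tcp_rot"])
T=snapshot("top");S=snapshot("side")
P=lambda s:np.array([[s["fx"],0,s["cx"]],[0,s["fy"],s["cy"]],[0,0,1]])@np.c_[s["R"],s["t"]]
for a,b in (((205,108),(100,200)),((312,110),(135,127)),((170,137),(118,225)),((347,137),(160,97))):
    a=np.array(a)/8-.44+[155,165]; b=np.array(b)/8-.44+[235,170]
    X=cv2.triangulatePoints(P(T),P(S),a.reshape(2,1).astype(float),b.reshape(2,1).astype(float)).ravel();X=X[:3]/X[3]
    q=P(S)@np.r_[X,1]; print(X.round(4),"tool",(R.T@(X-p)).round(4),"resid",(q[:2]/q[2]-b).round(1))
E
```

```text
[0.5688 0.1305 0.2272] tool [ 0.0141  0.0848 -0.1801] resid [0.1 0. ]
[0.5681 0.1011 0.2298] tool [-0.0152  0.0836 -0.1827] resid [-0. -0.]
[0.5601 0.1392 0.2288] tool [ 0.0229  0.0762 -0.1816] resid [0.1 0. ]
[0.5621 0.091  0.2349] tool [-0.0253  0.0775 -0.1878] resid [0.4 0.1]
```

The rivets triangulate to a laterally centred gripper, with its top plate 181 mm above the TCP. The visible grey fingers seem to end above the reported TCP, so I'll lower to 34 mm and look again. If needed I'll feel for the board.

```bash
python3 -m jog '[[[0,0,0.15],[0,0,0]],[[0,0,0.15],[0,0,0]],[[0,0,0],[0,0,0]],[[0,0,0],[0,0,0]]]'
python3 - <<'E'
from h import *
from cell import snapshot,get_obs
import cv2
goto(-.0776,.092,.034)
s=snapshot("side");o=get_obs();p=np.array(o["ee_pos"]);R=np.array(o["tcp_rot"])
def crop(a): 
    a=a[205:255,245:315]
    return cv2.resize((255*(a/255.)**.45).astype(np.uint8),None,fx=11,fy=11,interpolation=cv2.INTER_LANCZOS4)
cv2.imwrite("pics/side5.png",crop(s["pixels"]))
E
```

```text
t: 4.4
ee_pos: [0.4828, 0.115, 0.0329]
tcp_rot: [[-0.014, 1.0, -0.002], [1.0, 0.014, -0.0], [-0.0, -0.002, -1.0]]
ft_force: [0.0, 1.2, -0.2]
gripper_width: 0.0176
t 4.4 board now [-0.0791  0.0926] 0.0329 yaw tool x 90.78 R z [-0.002 -0.    -1.   ] w 0.017599926314307488 F [ 0.   1.2 -0.2]
units tool [-0.02  0.04 -0.03]
```

View pics/side5.png

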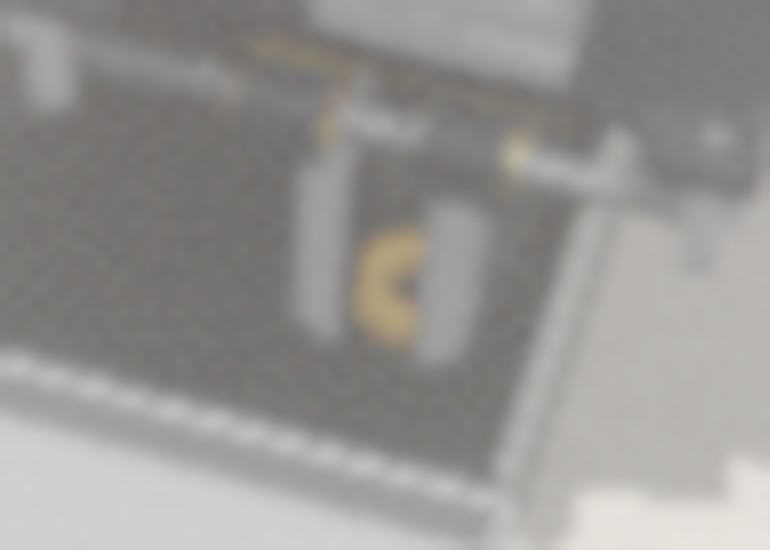

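```bash
python3 -m jog '[[[0,0,0.03],[0,0,0]],[[0,0,0.03],[0,0,0]],[[0,0,0],[0,0,0]]]'; python3 -m jog '[[[0,0,0.03],[0,0,0]],[[0,0,0.03],[0,0,0]],[[0,0,0],[0,0,0]]]'
```

```text
t: 4.7
ee_pos: [0.4837, 0.1151, 0.0313]
tcp_rot: [[-0.014, 1.0, -0.0], [1.0, 0.014, -0.0], [-0.0, -0.0, -1.0]]
ft_force: [-0.5, -0.2, 0.1]
gripper_width: 0.0181
t: 4.95
ee_pos: [0.4835, 0.1151, 0.0288]
tcp_rot: [[-0.014, 1.0, -0.0], [1.0, 0.014, -0.0], [-0.0, -0.0, -1.0]]
ft_force: [-0.1, -0.1, 0.3]
gripper_width: 0.0181
```

```bash
python3 -m jog '[[[0,0,0.03],[0,0,0]],[[0,0,0.03],[0,0,0]],[[0,0,0],[0,0,0]]]'; python3 -m jog '[[[0,0,0.03],[0,0,0]],[[0,0,0.03],[0,0,0]],[[0,0,0],[0,0,0]]]'
python3 - <<'E'
from h import *
from cell import snapshot
import cv2
goto(-.0776,.092,.034)
a=snapshot("side")["pixels"][205:255,245:315]
cv2.imwrite("pics/side6.png",cv2.resize((255*(a/255.)**.45).astype(np.uint8),None,fx=11,fy=11,interpolation=cv2.INTER_LANCZOS4))
E
```

```text
t: 5.2
ee_pos: [0.4835, 0.1151, 0.0264]
tcp_rot: [[-0.014, 1.0, -0.0], [1.0, 0.014, -0.0], [-0.0, -0.0, -1.0]]
ft_force: [0.1, 0.3, -0.0]
gripper_width: 0.0179
t: 5.45
ee_pos: [0.4835, 0.1151, 0.024]
tcp_rot: [[-0.014, 1.0, -0.0], [1.0, 0.014, -0.0], [-0.0, -0.0, -1.0]]
ft_force: [0.5, 0.4, -0.3]
gripper_width: 0.0179
t 5.45 board now [-0.0783  0.0927] 0.024 yaw tool x 90.78 R z [-0. -0. -1.] w 0.017880905596931018 F [ 0.5  0.4 -0.3]
units tool [-0.02  0.02 -0.25]
```

View pics/side6.png

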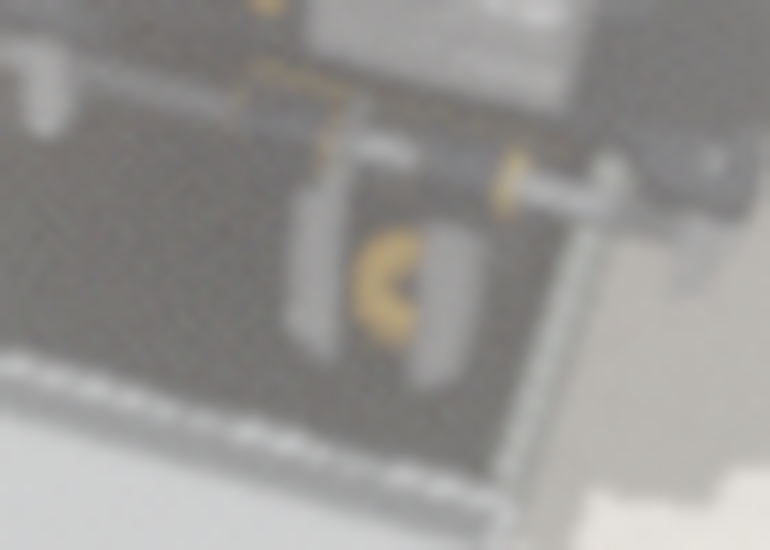

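The reported TCP is at 24 mm and there's no contact, so the real tips sit well above it. I'll work out their height from the picture: the finger-end bottoms are at (315,352) and (438,385) in this 11× crop.

```bash
python3 - <<'E'
from h import *
from cell import snapshot,get_obs
s=snapshot("side");o=get_obs();p=np.array(o["ee_pos"]);R=np.array(o["tcp_rot"])
def pr(X):
    c=np.array(s["R"])@X+np.array(s["t"]); return np.array([(s["fx"]*c[0]/c[2]+s["cx"]-245+.5)*11,(s["fy"]*c[1]/c[2]+s["cy"]-205+.5)*11])
for x in (.008,-.008):
  for h in (0,.01,.02,.025,.03,.035,.04): print(x,h,[pr(p+R@[x,y,-h]).round(0).tolist() for y in (.015,-.015)])
E
```

```text
0.008 0 [[306.0, 452.0], [420.0, 484.0]]
0.008 0.01 [[307.0, 430.0], [423.0, 462.0]]
0.008 0.02 [[309.0, 408.0], [425.0, 440.0]]
0.008 0.025 [[310.0, 397.0], [426.0, 428.0]]
0.008 0.03 [[310.0, 385.0], [427.0, 417.0]]
0.008 0.035 [[311.0, 374.0], [428.0, 406.0]]
0.008 0.04 [[312.0, 362.0], [429.0, 394.0]]
-0.008 0 [[324.0, 402.0], [438.0, 433.0]]
-0.008 0.01 [[326.0, 379.0], [440.0, 411.0]]
-0.008 0.02 [[327.0, 357.0], [442.0, 388.0]]
-0.008 0.025 [[328.0, 346.0], [443.0, 377.0]]
-0.008 0.03 [[329.0, 334.0], [444.0, 366.0]]
-0.008 0.035 [[330.0, 323.0], [446.0, 355.0]]
-0.008 0.04 [[330.0, 312.0], [447.0, 343.0]]
```

```bash
python3 -m jog '[[[0,0,0.05],[0,0,0]],[[0,0,0.05],[0,0,0]],[[0,0,0],[0,0,0]]]' | egrep "pos|force"; python3 -m jog '[[[0,0,0.05],[0,0,0]],[[0,0,0.05],[0,0,0]],[[0,0,0],[0,0,0]]]'| egrep "pos|force"
python3 - <<'E'
from h import *
from cell import snapshot
import cv2
goto(-.0776,.092,.010)
a=snapshot("side")["pixels"][205:255,245:315]
cv2.imwrite("pics/side7.png",cv2.resize((255*(a/255.)**.45).astype(np.uint8),None,fx=11,fy=11,interpolation=cv2.INTER_LANCZOS4))
E
```

```text
ee_pos: [0.4833, 0.1151, 0.0198]
ft_force: [0.0, 0.1, 0.4]
ee_pos: [0.4833, 0.1151, 0.0157]
ft_force: [-0.2, 0.7, 0.5]
t 6.05 board now [-0.0786  0.0927] 0.0157 yaw tool x 90.79 R z [-0.001 -0.    -1.   ] w 0.017930567110894656 F [-0.2  0.7  0.5]
units tool [-0.02  0.02  0.14]
```

View pics/side7.png

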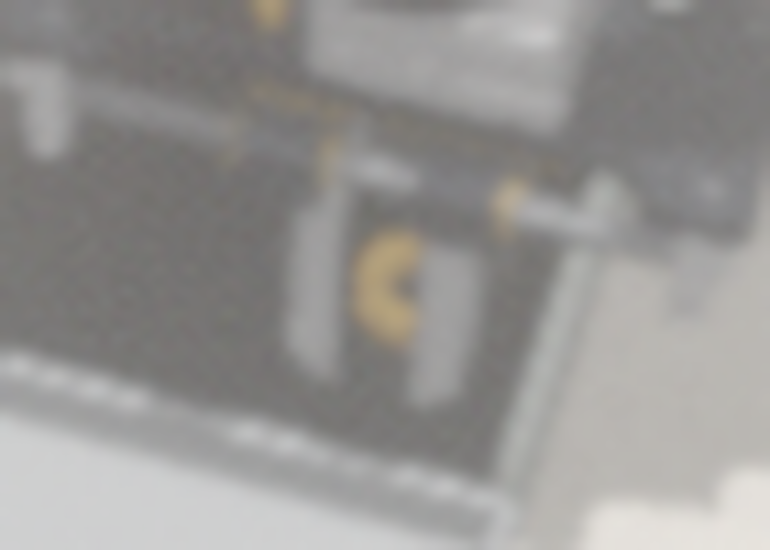

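```bash
for i in 1 ; do python3 -m jog '[[[0,0,0.05],[0,0,0]],[[0,0,0.05],[0,0,0]],[[0,0,0],[0,0,0]]]' | egrep "t:|pos|force"; done; python3 -m jog '[[[0,0,0.05],[0,0,0]],[[0,0,0],[0,0,0]]]'| egrep "pos|force"
```

```text
t: 6.35
ee_pos: [0.4834, 0.1151, 0.0118]
tcp_rot: [[-0.014, 1.0, -0.001], [1.0, 0.014, -0.0], [-0.0, -0.001, -1.0]]
ft_force: [-0.5, -0.6, -0.2]
ee_pos: [0.4835, 0.1151, 0.0099]
ft_force: [-0.1, -0.3, -0.1]
```

```bash
python3 -m jog '[[[0,0,0.05],[0,0,0]],[[0,0,0],[0,0,0]]]'| egrep "pos|force"
```

```text
ee_pos: [0.4835, 0.1151, 0.0079]
ft_force: [-0.1, -0.2, -0.7]
```

```bash
python3 -m jog '[[[0,0,0.05],[0,0,0]],[[0,0,0],[0,0,0]]]'| egrep "pos|force"
```

```text
ee_pos: [0.4835, 0.1151, 0.0059]
ft_force: [-0.9, 0.1, 0.0]
```

```bash
python3 -m jog '[[[0,0,0.05],[0,0,0]],[[0,0,0],[0,0,0]]]'| egrep "pos|force"
```

```text
ee_pos: [0.4835, 0.1151, 0.0039]
ft_force: [-0.9, 0.6, -0.9]
```

```bash
python3 -m jog '[[[0,0,0.05],[0,0,0]],[[0,0,0],[0,0,0]]]'| egrep "pos|force"
python3 - <<'E'
from h import *
from cell import snapshot,get_obs
import cv2
goto(-.0776,.092,.010)
s=snapshot("side");a=s["pixels"][205:255,245:315]
a=cv2.resize((255*(a/255.)**.45).astype(np.uint8),None,fx=11,fy=11,interpolation=cv2.INTER_LANCZOS4)
o=get_obs();p=np.array(o["ee_pos"]);R=np.array(o["tcp_rot"])
def pr(X):
    c=np.array(s["R"])@X+np.array(s["t"]); return (int((s["fx"]*c[0]/c[2]+s["cx"]-245+.5)*11),int((s["fy"]*c[1]/c[2]+s["cy"]-205+.5)*11))
for x in (-.008,.008):
  for y in (.009,.0215,-.009,-.0215):
    q=p+R@[x,y,0]; q[2]=.03; cv2.circle(a,pr(q),3,(0,255,0),-1)
cv2.imwrite("pics/side8.png",a)
E
```

```text
ee_pos: [0.4835, 0.1151, 0.0019]
ft_force: [0.1, -0.2, 0.2]
t 7.1833 board now [-0.0784  0.0927] 0.0019 yaw tool x 90.79 R z [-0.001 -0.    -1.   ] w 0.017601342126757853 F [ 0.1 -0.2  0.2]
units tool [-0.02  0.02 -0.2 ]
```

View pics/side8.png

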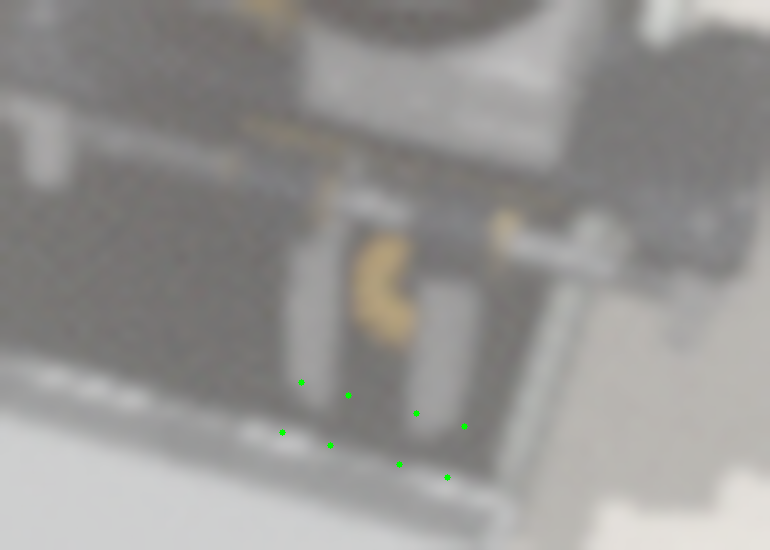

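```bash
python3 -m jog '[[[0,0,0.05],[0,0,0]],[[0,0,0.05],[0,0,0]],[[0,0,0],[0,0,0]]]'| egrep "pos|force"
python3 - <<'E'
from h import *
from cell import snapshot,get_obs
s=snapshot("side")
p=np.array([.4835,.1151,.0019]);R=np.array([[-.014,1,0],[1,.014,0],[0,0,-1.]])
def pr(X):
    c=np.array(s["R"])@X+np.array(s["t"]); return (int((s["fx"]*c[0]/c[2]+s["cx"]-245+.5)*11),int((s["fy"]*c[1]/c[2]+s["cy"]-205+.5)*11))
for x in (0,.02,.035):
  for y in (.075,.0885):
    print(x,y,[(h,pr(p+R@[x,y,-h])) for h in (.06,.08,.1,.12)])
E
```

```text
ee_pos: [0.4833, 0.1151, -0.0022]
ft_force: [-1.1, -0.1, 0.0]
0 0.075 [(0.06, (91, 279)), (0.08, (91, 232)), (0.1, (91, 184)), (0.12, (92, 135))]
0 0.0885 [(0.06, (40, 265)), (0.08, (39, 218)), (0.1, (39, 170)), (0.12, (39, 121))]
0.02 0.075 [(0.06, (65, 342)), (0.08, (65, 296)), (0.1, (65, 248)), (0.12, (65, 199))]
0.02 0.0885 [(0.06, (14, 328)), (0.08, (13, 281)), (0.1, (12, 234)), (0.12, (12, 185))]
0.035 0.075 [(0.06, (46, 390)), (0.08, (46, 344)), (0.1, (46, 297)), (0.12, (45, 248))]
0.035 0.0885 [(0.06, (-5, 376)), (0.08, (-6, 329)), (0.1, (-7, 282)), (0.12, (-8, 233))]
```

```bash
python3 -m jog '[[[0,0,0.05],[0,0,0]],[[0,0,0.05],[0,0,0]],[[0,0,0],[0,0,0]]]'| egrep "pos|force"
```

```text
ee_pos: [0.4834, 0.1151, -0.0062]
ft_force: [-0.1, 0.3, -0.1]
```

```bash
python3 -m jog '[[[0,0,0.05],[0,0,0]],[[0,0,0],[0,0,0]]]'| egrep "pos|force"
```

```text
ee_pos: [0.4834, 0.1151, -0.0081]
ft_force: [0.2, -0.0, 0.0]
```

```bash
python3 -m jog '[[[0,0,0.05],[0,0,0]],[[0,0,0],[0,0,0]]]'| egrep "pos|force"
python3 - <<'E'
from h import *
from cell import snapshot,get_obs
import cv2
goto(-.0776,.092,.010)
s=snapshot("side");a=s["pixels"][205:255,245:315]
a=cv2.resize((255*(a/255.)**.45).astype(np.uint8),None,fx=11,fy=11,interpolation=cv2.INTER_LANCZOS4)
cv2.imwrite("pics/side9.png",a)
E
```

```text
ee_pos: [0.4841, 0.1152, -0.0093]
ft_force: [-1.0, -0.5, 4.1]
t 8.1167 board now [-0.0778  0.0928] -0.0093 yaw tool x 90.79 R z [ 0.  0. -1.] w 0.017584356323441196 F [-1.  -0.5  4.1]
units tool [-0.02  0.01 -0.48]
```

View pics/side9.png

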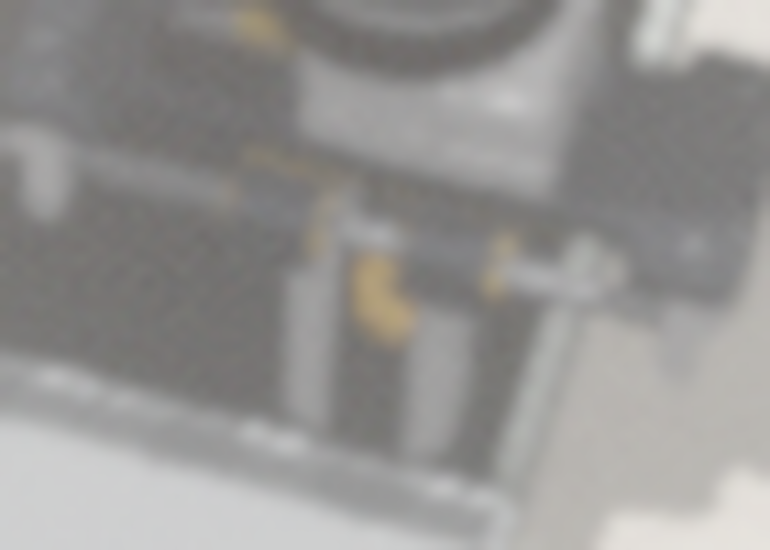

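Contact came at reported z ≈ −0.009, so the real tips are about 39 mm above the reported TCP. I'll sweep at reported z ≈ −0.005, which puts the tips about 4 mm above the rubber, starting with eyelet 3.

```bash
python3 -m jog '[[[0,0,-0.06],[0,0,0]],[[0,0,-0.06],[0,0,0]],[[-0.2,0,0],[0,0,0]],[[-0.25,0,0],[0,0,0]],[[-0.25,0,0],[0,0,0]],[[-0.25,0,0],[0,0,0]],[[-0.25,0,0],[0,0,0]],[[-0.25,0,0],[0,0,0]],[[-0.25,0,0],[0,0,0]],[[-0.25,0,0],[0,0,0]],[[0,0,0],[0,0,0]]]'| egrep "pos|force"
python3 - <<'E'
from h import *
from cell import snapshot,get_obs
import cv2
goto(-.0776,-.112,-.005)
for n,(r0,c0,h,w) in dict(top=(130,140,120,190),side=(140,190,140,180)).items():
    s=snapshot(n); k=4
    a=s["pixels"][r0:r0+h,c0:c0+w]; a=(255*(a/255.)**.5).astype(np.uint8)
    cv2.imwrite(f"pics/{n}10.png",cv2.resize(a,None,fx=k,fy=k,interpolation=cv2.INTER_CUBIC))
E
```

```text
ee_pos: [0.485, 0.0351, -0.005]
ft_force: [0.5, 0.6, -0.2]
t 9.0833 board now [-0.078   0.0127] -0.005 yaw tool x 90.67 R z [ 0.    -0.001 -1.   ] w 0.018068671417716797 F [ 0.5  0.6 -0.2]
units tool [-3.12  0.01  0.  ]
```

View pics/top10.png

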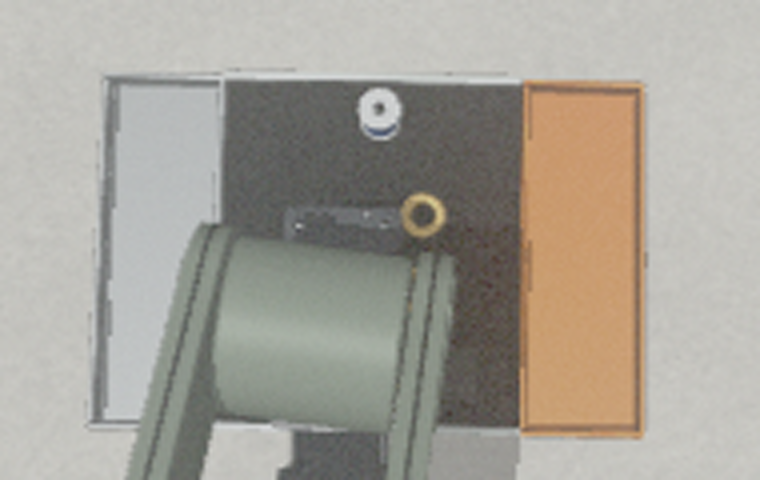

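View pics/side10.png

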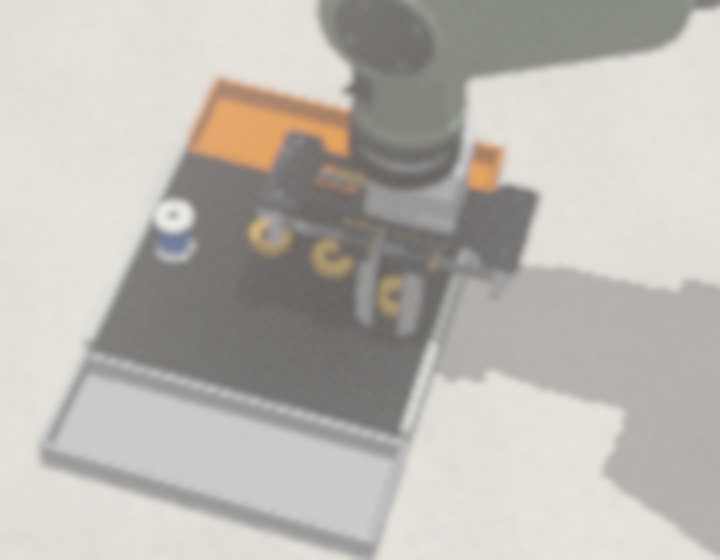

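The side view shows eyelet 3 moved from (368,365) to (395,295), nestled ahead of the two fingers, so I carry on over the edge.

```bash
python3 -m jog '[[[-0.26,0,0],[0,0,0]],[[-0.28,0,0],[0,0,0]],[[-0.28,0,0],[0,0,0]],[[-0.28,0,0],[0,0,0]],[[-0.28,0,0],[0,0,0]],[[-0.28,0,0],[0,0,0]],[[-0.28,0,0],[0,0,0]],[[-0.28,0,0],[0,0,0]],[[-0.28,0,0],[0,0,0]],[[-0.28,0,0],[0,0,0]],[[-0.28,0,0],[0,0,0]],[[0,0,0],[0,0,0]]]'| egrep "pos|force"
python3 - <<'E'
from h import *
from cell import snapshot,get_obs
import cv2
goto(-.0776,-.112,-.005)
for n,(r0,c0,h,w) in dict(side=(140,190,140,180)).items():
    s=snapshot(n); k=4
    a=s["pixels"][r0:r0+h,c0:c0+w]; a=(255*(a/255.)**.5).astype(np.uint8)
    cv2.imwrite(f"pics/{n}11.png",cv2.resize(a,None,fx=k,fy=k,interpolation=cv2.INTER_CUBIC))
E
```

```text
ee_pos: [0.487, -0.0875, -0.0047]
ft_force: [-0.3, -0.1, 0.0]
t 10.1833 board now [-0.0776 -0.11  ] -0.0047 yaw tool x 90.67 R z [ 0.001 -0.001 -1.   ] w 0.01817947251642324 F [-0.3 -0.1  0. ]
units tool [-0.05  0.    0.01]
```

View pics/side11.png

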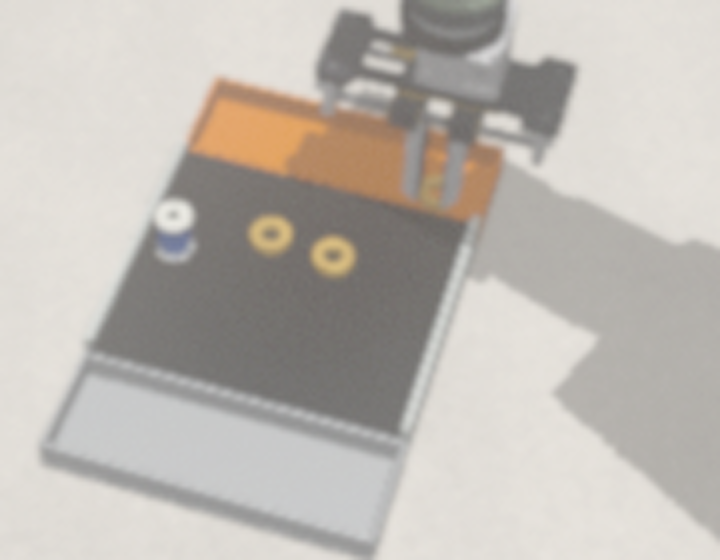

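Eyelet 3 is seen in the orange tray between the fingers at (432,188). I'll lift, return behind eyelet 2 and check.

```bash
python3 -m jog '[[[0,0,-0.4],[0,0,0]],[[0,0,-0.4],[0,0,0]],[[0.5,0.22,0],[0,0,0]],[[0.5,0.22,0],[0,0,0]],[[0.5,0.22,0],[0,0,0]],[[0.5,0.22,0],[0,0,0]],[[0.5,0.22,0],[0,0,0]],[[0.5,0.22,0],[0,0,0]],[[0,0,0],[0,0,0]],[[0,0,0],[0,0,0]]]'| egrep "pos|force"
python3 - <<'E'
from h import *
from cell import snapshot,get_obs
import cv2
goto(-.0249,.010,-.005)
for n,(r0,c0,h,w) in dict(top=(130,140,120,190),side=(140,190,140,180)).items():
    s=snapshot(n); k=4
    a=s["pixels"][r0:r0+h,c0:c0+w]; a=(255*(a/255.)**.5).astype(np.uint8)
    cv2.imwrite(f"pics/{n}12.png",cv2.resize(a,None,fx=k,fy=k,interpolation=cv2.INTER_CUBIC))
E
```

```text
ee_pos: [0.5375, 0.0366, 0.0269]
ft_force: [-0.3, -0.4, 0.1]
t 11.0667 board now [-0.0255  0.0135] 0.0269 yaw tool x 90.95 R z [-0.001 -0.    -1.   ] w 0.018123018692832168 F [-0.3 -0.4  0.1]
units tool [-0.09  0.01  0.8 ]
```

View pics/top12.png

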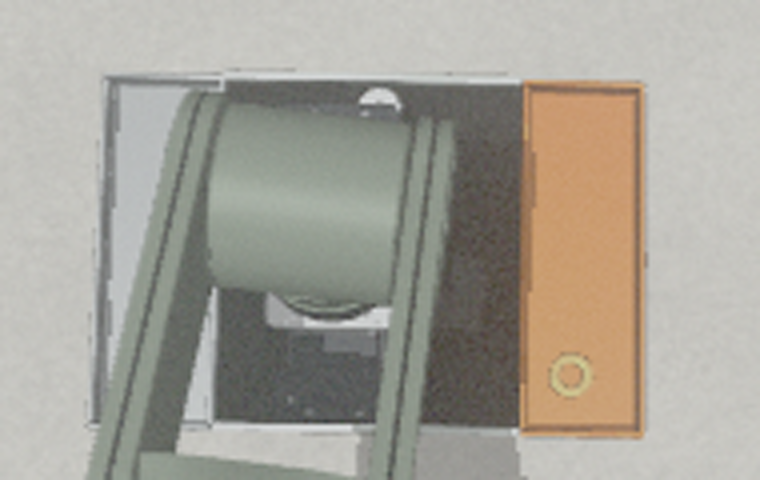

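View pics/side12.png

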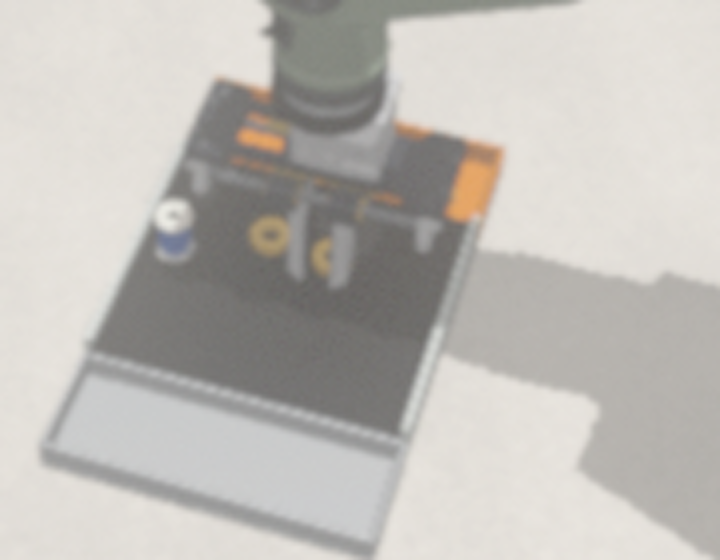

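The top view shows eyelet 3 flat in the orange tray at (571,375). I lower behind eyelet 2 and sweep.

```bash
python3 -m jog '[[[0,0,0.25],[0,0,0]],[[0,0,0.25],[0,0,0]],[[0,0,0.2],[0,0,0]],[[0,0,0.1],[0,0,0]],[[0,0,0],[0,0,0]],[[0,0,0],[0,0,0]]]'| egrep "pos|force"
python3 -c "
from h import *
goto(-.0249,-.112,-.005)"
```

```text
ee_pos: [0.537, 0.0353, -0.0057]
ft_force: [-0.1, 0.2, -0.0]
t 11.6667 board now [-0.0259  0.0121] -0.0057 yaw tool x 90.76 R z [-0.001  0.    -1.   ] w 0.0178806201600988 F [-0.1  0.2 -0. ]
units tool [-3.1   0.03 -0.02]
```

```bash
python3 -m jog '[[[-0.26,0.02,-0.02],[0,0,0]],[[-0.28,0,0],[0,0,0]],[[-0.28,0,0],[0,0,0]],[[-0.28,0,0],[0,0,0]],[[-0.28,0,0],[0,0,0]],[[-0.28,0,0],[0,0,0]],[[-0.28,0,0],[0,0,0]],[[-0.28,0,0],[0,0,0]],[[-0.28,0,0],[0,0,0]],[[-0.28,0,0],[0,0,0]],[[-0.3,0,0],[0,0,0]],[[0,0,0],[0,0,0]]]'| egrep "pos|force"
python3 - <<'E'
from h import *
from cell import snapshot,get_obs
import cv2
goto(.0247,.008,-.005)
for n,(r0,c0,h,w) in dict(side=(140,190,140,180)).items():
    s=snapshot(n); k=4
    a=s["pixels"][r0:r0+h,c0:c0+w]; a=(255*(a/255.)**.5).astype(np.uint8)
    cv2.imwrite(f"pics/{n}13.png",cv2.resize(a,None,fx=k,fy=k,interpolation=cv2.INTER_CUBIC))
E
```

```text
ee_pos: [0.5404, -0.0902, -0.0041]
ft_force: [0.2, 0.6, 0.1]
t 12.6667 board now [-0.0242 -0.1134] -0.0041 yaw tool x 90.67 R z [ 0.001 -0.001 -1.   ] w 0.018242404965229827 F [0.2 0.6 0.1]
units tool [3.04 1.22 0.02]
```

View pics/side13.png

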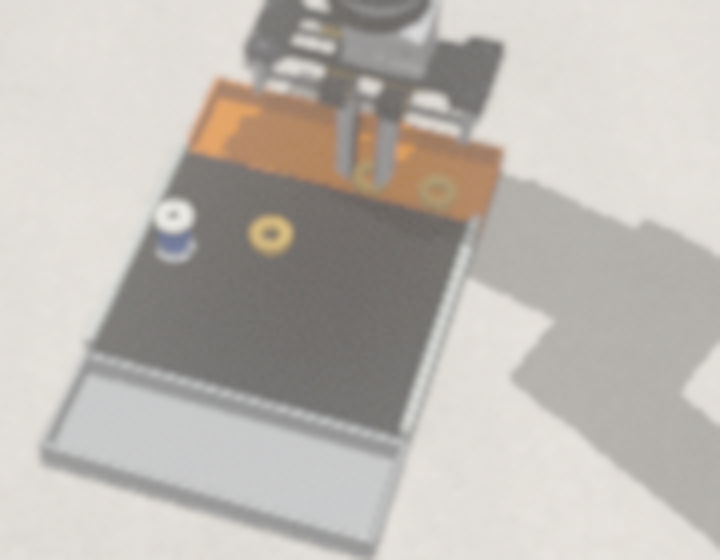

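Eyelet 2 is in the tray too, at about (370,175) beside eyelet 3 at (437,190). Eyelet 1 is next.

```bash
python3 -m jog '[[[0,0,-0.4],[0,0,0]],[[0,0,-0.4],[0,0,0]],[[0.5,0.2,0],[0,0,0]],[[0.5,0.2,0],[0,0,0]],[[0.5,0.2,0],[0,0,0]],[[0.5,0.2,0],[0,0,0]],[[0.5,0.2,0],[0,0,0]],[[0.5,0.2,0],[0,0,0]],[[0,0,0],[0,0,0]],[[0,0,0],[0,0,0]],[[0,0,0],[0,0,0]]]'| egrep "pos|force"
python3 - <<'E'
from h import *
from cell import snapshot,get_obs
import cv2
goto(.0247,.008,-.005)
for n,(r0,c0,h,w) in dict(top=(130,140,120,190),side=(140,190,140,180)).items():
    s=snapshot(n); k=4
    a=s["pixels"][r0:r0+h,c0:c0+w]; a=(255*(a/255.)**.5).astype(np.uint8)
    cv2.imwrite(f"pics/{n}14.png",cv2.resize(a,None,fx=k,fy=k,interpolation=cv2.INTER_CUBIC))
E
```

```text
ee_pos: [0.5859, 0.0328, 0.0275]
ft_force: [0.3, 0.4, -0.3]
t 13.6333 board now [0.0229 0.009 ] 0.0275 yaw tool x 90.83 R z [-0.001 -0.    -1.   ] w 0.017867511188173896 F [ 0.3  0.4 -0.3]
units tool [-0.03  0.05  0.81]
```

View pics/top14.png

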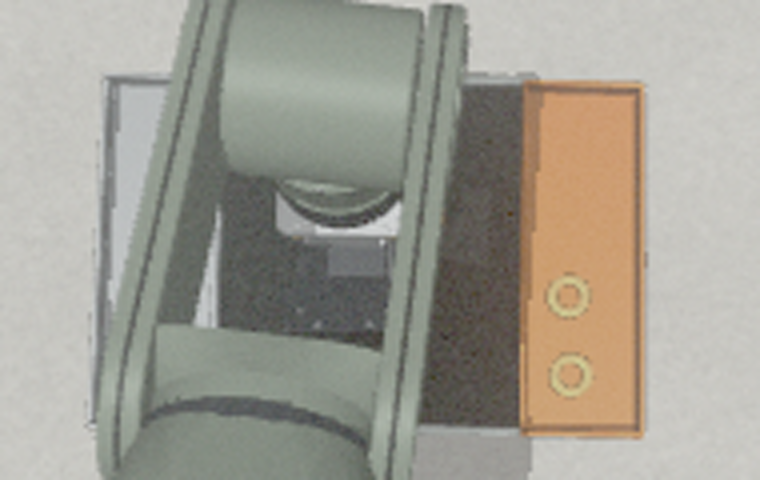

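View pics/side14.png

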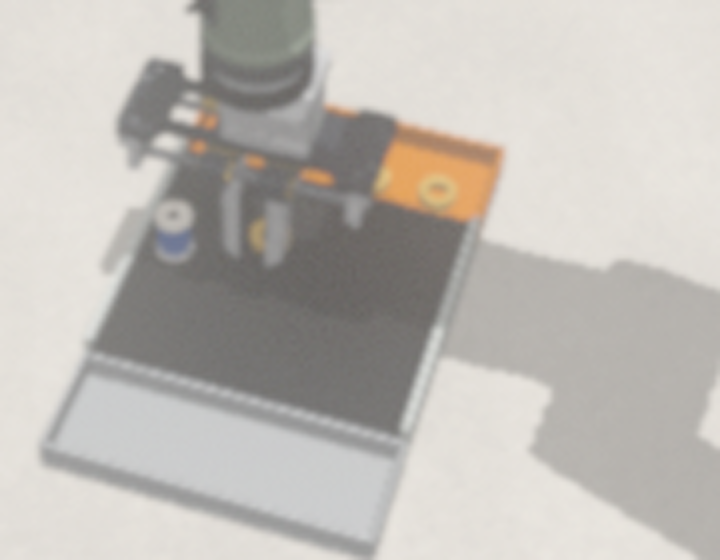

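Both eyelets lie flat in the tray, at (568,297) and (571,375). The gripper's end passes over the spool with about 20 mm to spare. I'll lower in two stages with a check between.

```bash
python3 -m jog '[[[0,0.04,0.2],[0,0,0]],[[0,0,0.2],[0,0,0]],[[0,0,0.1],[0,0,0]],[[0,0,0],[0,0,0]],[[0,0,0],[0,0,0]]]'| egrep "pos|force"
python3 - <<'E'
from h import *
from cell import snapshot,get_obs
import cv2
goto(.0247,.008,-.005)
a=snapshot("side")["pixels"][150:210,205:290]; a=(255*(a/255.)**.5).astype(np.uint8)
cv2.imwrite("pics/side15.png",cv2.resize(a,None,fx=8,fy=8,interpolation=cv2.INTER_CUBIC))
E
```

```text
ee_pos: [0.5872, 0.0327, 0.0069]
ft_force: [0.4, 0.4, -0.1]
t 14.15 board now [0.0242 0.0089] 0.0069 yaw tool x 90.76 R z [-0.002  0.    -1.   ] w 0.01799559070116798 F [ 0.4  0.4 -0.1]
units tool [-0.02  0.01  0.3 ]
```

View pics/side15.png

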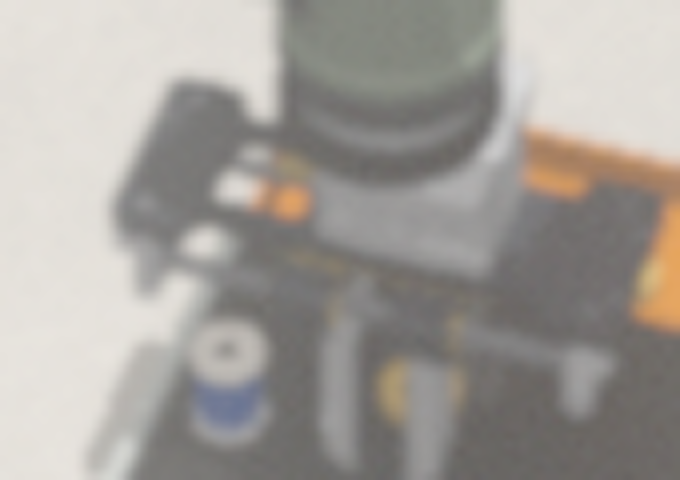

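```bash
python3 -m jog '[[[0,0,0.15],[0,0,0]],[[0,0,0.13],[0,0,0]],[[0,0,0],[0,0,0]],[[0,0,0],[0,0,0]]]'| egrep "pos|force"
python3 -c "
from h import *
goto(.0247,-.112,-.0045)"
```

```text
ee_pos: [0.5875, 0.0331, -0.004]
ft_force: [0.7, -0.7, -0.1]
t 14.5333 board now [0.0245 0.0092] -0.004 yaw tool x 90.79 R z [-0.001  0.    -1.   ] w 0.017543594553051794 F [ 0.7 -0.7 -0.1]
units tool [-3.03  0.    0.01]
```

```bash
python3 -m jog '[[[-0.24,0,0],[0,0,0]],[[-0.28,0,0],[0,0,0]],[[-0.28,0,0],[0,0,0]],[[-0.28,0,0],[0,0,0]],[[-0.28,0,0],[0,0,0]],[[-0.28,0,0],[0,0,0]],[[-0.28,0,0],[0,0,0]],[[-0.28,0,0],[0,0,0]],[[-0.28,0,0],[0,0,0]],[[-0.28,0,0],[0,0,0]],[[-0.28,0,0],[0,0,0]],[[0,0,0],[0,0,0]]]'| egrep "pos|force"
python3 - <<'E'
from h import *
from cell import snapshot,get_obs
import cv2
goto(.0247,-.112,-.005)
a=snapshot("side")["pixels"][140:280,190:370]; a=(255*(a/255.)**.5).astype(np.uint8)
cv2.imwrite("pics/side16.png",cv2.resize(a,None,fx=4,fy=4,interpolation=cv2.INTER_CUBIC))
E
```

```text
ee_pos: [0.59, -0.0912, -0.0033]
ft_force: [0.3, -0.4, 0.5]
t 15.5333 board now [ 0.0253 -0.115 ] -0.0033 yaw tool x 90.67 R z [ 0.001 -0.001 -1.   ] w 0.017748519103655658 F [ 0.3 -0.4  0.5]
units tool [ 0.08 -0.02  0.04]
```

View pics/side16.png

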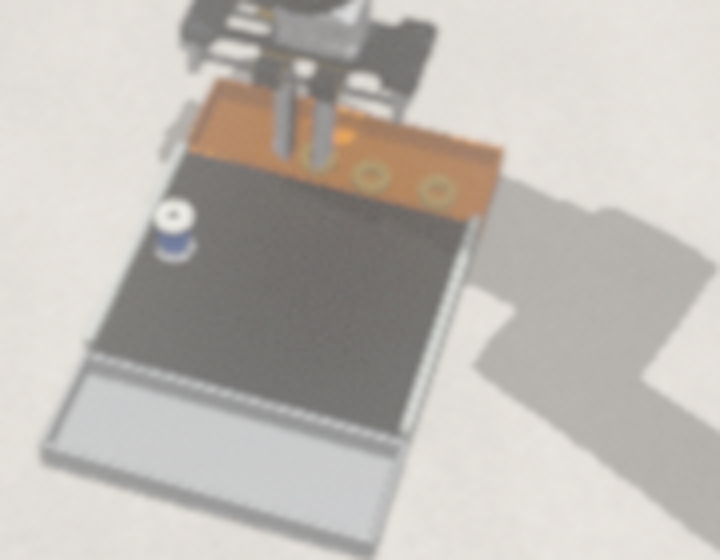

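All three are in the tray. I'll lift clear, away from everything, and verify.

```bash
python3 -m jog '[[[0,0,-0.5],[0,0,0]],[[0,0,-0.6],[0,0,0]],[[0,0,-0.6],[0,0,0]],[[0,0,-0.6],[0,0,0]],[[0,0,-0.6],[0,0,0]],[[0.5,-0.5,0],[0,0,0]],[[0.5,-0.5,0],[0,0,0]],[[0.5,-0.5,0],[0,0,0]],[[0.5,-0.5,0],[0,0,0]],[[0,0,0],[0,0,0]],[[0,0,0],[0,0,0]],[[0,0,0],[0,0,0]]]'| egrep "pos|force"
python3 - <<'E'
from cell import snapshot
import cv2
for n in ("top","side"): cv2.imwrite(f"pics/{n}17.png",snapshot(n)["pixels"])
a=cv2.imread("pics/top17.png")[130:250,140:330]; cv2.imwrite("pics/top17c.png",cv2.resize(a,None,fx=4,fy=4,interpolation=cv2.INTER_CUBIC))
E
```

```text
ee_pos: [0.5093, -0.0097, 0.113]
ft_force: [1.2, -1.3, 0.2]
```

View pics/top17c.png

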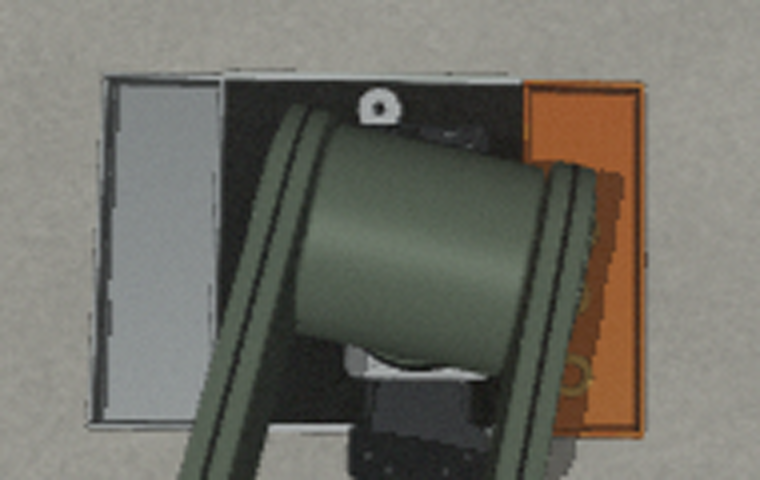

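View pics/side17.png

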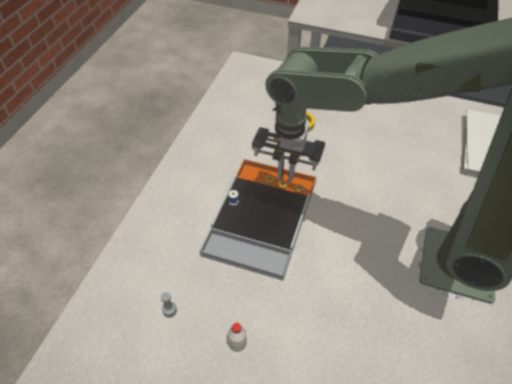

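The arm hides part of the tray in the top view, so I'll back off further in +y for a clear look.

```bash
python3 -m jog '[[[0.6,0,0],[0,0,0]],[[0.6,0,0],[0,0,0]],[[0.6,0,0],[0,0,0]],[[0.6,0,0],[0,0,0]],[[0.6,0,0],[0,0,0]],[[0,0,0],[0,0,0]],[[0,0,0],[0,0,0]],[[0,0,0],[0,0,0]]]'| egrep "pos|force"
python3 - <<'E'
from cell import snapshot
from h import *
import cv2
s=snapshot("top"); cv2.imwrite("pics/top18.png",s["pixels"])
a=s["pixels"][130:250,60:250+80]; cv2.imwrite("pics/top18c.png",cv2.resize(s["pixels"][130:250,140:330],None,fx=4,fy=4,interpolation=cv2.INTER_CUBIC))
d=cv2.absdiff(s["pixels"],cv2.imread("pics/top0.png")).max(2)
for n,(r0,r1,c0,c1) in dict(bottle=(195,225,65,105),die=(128,155,85,118),tape=(178,222,370,415),spool=(148,168,226,245)).items(): print(n,d[r0:r1,c0:c1].max())
E
```

```text
ee_pos: [0.5076, 0.1093, 0.1125]
ft_force: [0.0, 0.3, 0.3]
bottle 26
die 26
tape 27
spool 26
```

View pics/top18c.png

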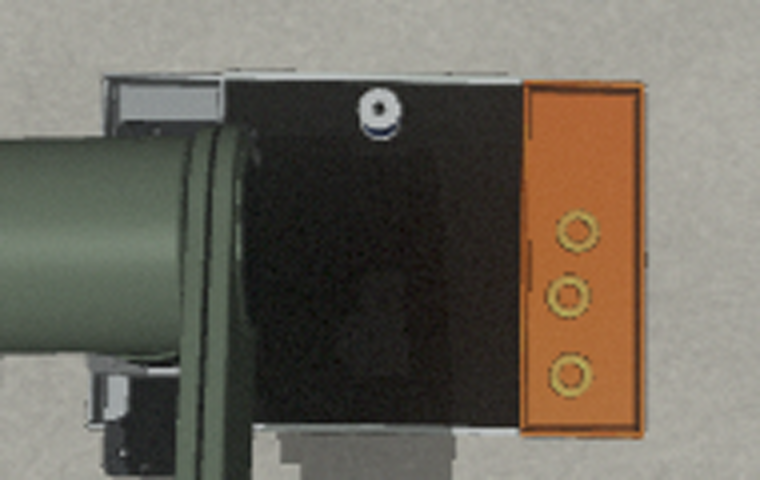

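The three eyelets lie flat in the orange tray at (578,231), (568,297) and (571,375). The spool is unmoved at (379,110), and around the bystanders the picture differs from the first one only by noise. The robot touches nothing, so I hand in.

```bash
python3 -c "
from cell import ticket,get_obs
print(get_obs()['t']); print(ticket.job_done())"
```

```text
17.4
the job is handed in; nothing more can be done
None
```

I swept the three eyelets one at a time along their lanes with the fingertips set 18 mm apart, over the open edge into the orange tray. I handed the job in at 17.4 s of the 48 s allowed.

**Last checks:** The final top picture shows all three eyelets lying flat inside the orange tray, clear of its walls. I saw nothing in the part of the grey tray the arm left visible. The spool, bottle, die and tape regions differ from the first picture only by noise-level values (26–27 out of 255). The gripper was clear, with the reported TCP 112 mm up and the wrist force reading about zero.

**What disagreed:** The real fingertips ended about 39 mm above the reported TCP. I saw this in the side pictures and confirmed it with a light 4 N touch on the board at reported z = −0.009. I swept at a reported z of about −0.005 to allow for it, and did not find the cause.

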